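# Turn the nested parts tray onto its ledges

### The arm

A 7-joint arm with a two-finger parallel gripper is mounted at the origin on the work surface. World frame = base frame: x ahead of the robot, y to its left, z up, the work surface at z = 0. Lengths are in m, angles in rad, forces in N, time in s.
With the tool pointing down it reaches from about 0.425 to 0.825 m from the base axis. Payload 3.6 kg.
Tool frame: the origin (TCP) lies at the centre of the arm's flange, where the gripper is bolted on; the fingertips stand 173 mm ahead of it and the grasp point (between the pads) lies 155 mm ahead of it; z points along the fingers, y is the line along which they close (so a half turn about z gives the same grasp; the last joint's range is limited). The gripper opens to 85 mm and grips with 20 to 120 N. Pads are 22 mm wide; open, the fingers measure 114 mm over their backs; the gripper's body (76 mm by 85 mm) begins 54 mm behind the grasp point. The pads swing forward as they close: fully open they stand 13 mm farther back than shut.
Start: joints at [-1.244, 0.615, -0.013, 1.423, 0.008, 1.103, -0.04], TCP at [0.225, 0.61, 0.405] pointing down, gripper open.
Joint ranges: [-3.12, 3.12], [-0.3, 2.06], [-1.34, 1.32], [0.26, 2.42], [-1.36, 4.5], [0.01, 1.98], [-2.84, 2.84]. Speed limits (rad/s): [2.79, 2.79, 3.14, 3.14, 3.14, 3.14, 3.14].

### API

Orientations are given as a unit quaternion [x, y, z, w].
In Python, from workcell import arm, viewer, job_done gives the robot as it stands. The module is installed in compiled form; this text tells all that it offers.
- The arm moves only by the shell command python3 -m jog 'ROWS'. ROWS is JSON, a list of rows, each a list of 3 entries, a list of its own where there are three numbers: the shift along the tool's x, y, z in m, then the turn, a rotation vector about the tool's x, y, z in rad, then the finger opening in m, from 0 to 0.0854. A call has 1 to 8 rows; each row shifts and turns the commanded pose from where the row before left it, along the tool's axes as they then stand; what a row does not reach is not made up. A row lasts 1/12 s, in which the tool goes at most 41.7 mm and 7.16 degrees, less where a joint would pass 70% of its speed; a pose out of reach is approached as far as the arm can. A call is refused whole if a number of a shift passes 0.0417 or a number of a turn 0.125, either way. A call with a gripper value outside its range is refused whole. The fingers move at their own pace and stop on an object; the grip force is fixed at half the most. Time passes only in rows, so rows that do not move let the fingers close. It gives the time, the measured TCP pose, the force, the opening and the grip force at its end, in the units of the state.
- arm.state(): the state, without advancing time (a new reading comes with each control period).
- viewer.capture(name): name is "side" or "top"; returns a dict with "color" (400x640x3 uint8, blue, green, red), "depth" (400x640 float32, m along the optical axis (not along the pixel's ray), 0 where there is no reading), "mtx" (3x3 intrinsics, pixels), "origin" and "rotation" of the camera in the world. Camera axes: x right, y down, z forward; pixel columns grow to the right and rows downward; lengths in m; the calibration is good to about 2 mm. A picture is of the moment at which its call begins.
- job_done(): hands the job in; it is judged then, once.
Trained networks look in a picture, given as the dict that the camera call returned (one of the last four; its "shot" number tells which), for a name from the list of things; names that differ only in an ending like _2 or _b are one class to them, and where a whole thing is asked for, a point or a joint stands for the part that bears it (a point fixed in the world has none). Each returns a list of dicts, best first, with "score" (0 to 1); they miss things now and then, are a little off and sometimes report something else, mostly with a low value. They report only what shows in the picture. A call takes as long as a camera call.
- viewer.silhouettes(picture, query): "pixels" (400x640 bool, what is visible of it) and "rect" ([left, top, width, height] in pixels, round what is visible of it).
The state is a dict: "time_s": time; "q": joint angles; "qd": joint speeds; "joint_efforts": joint torques, N m; "tcp_pos": TCP position; "orientation": TCP orientation; "wrist_force": force on the tool from outside, world axes, zero at the start; "moment": the same for the moment, N m; "width": finger opening in m; "gripper_force": force on a finger pad.
Only numpy, scipy, OpenCV 4.12 (cv2) and the standard library are available. Lean on these libraries where they do the work, as an engineer would, in place of code of your own. Each camera call takes 0.05 s, during which the arm holds its last target. There are 200 camera calls.

### The job

Two trays stand in their parts bins on the welding bench: one rests properly on the bin's rim ledges, the other has been put in the wrong way round and has sunk down into its bin. Lift the sunken tray straight out by its post, turn it half a turn and set it down (do not drop it) in the same bin so that its lugs rest on the ledges, level and let go. Leave that bin standing where it is and leave the other, already stacked pair alone.

Things in the scene. Friction and masses are not known exactly. Their poses are not given: they have to be found in the camera images.
- tray: Sunken tray to turn: bright sheet metal, 208 (x) x 138 (y) x 70 mm, 0.55 kg; origin centre of underside, z up. Grip: square post in its middle, 28 mm, sides along tray x and y, top 120 mm above the underside, bare above the walls. On each long side 2 lugs at x = -80 and +30 mm, 20 mm wide, reach y = +-99 mm, undersides 26 mm up. Starts nested: axes along the bin's, underside 4 mm above the bin's.
- bin: Its bin: grey steel, 240 (x) x 170 (y) x 90 mm, walls 4 mm, loose, 1.6 kg; origin centre of underside, z up. The long rims are ledges (81 to 97 mm out in y) cut by slots 48 mm wide at x = -80 and +30 mm. Tray x along bin x: lugs sink in the slots. Half a turn on: lugs land on the ledges, tray underside 64 mm above the bin's. Centred, the tray has 12 mm play all round.
- tray_plain_end (a point): Point on the sunken tray: top middle of the end wall on its +x side (104 mm from its centre, 70 mm above its underside), the end with the longer stretch of side wall without lugs. It shows which way round the tray is.
- other_tray: Bystander tray of the same make, already resting on the ledges of its own identical bin, so it stands 60 mm higher than the sunken one. Origin at the centre of its underside.

How it is judged:
On the way:
1. the sunken tray is lifted clear above its bin's rim (z of tray in the frame of bin above 0.09 m), for 0.1 s.
At the end, for the whole second after the job is handed in: The tray, turned half a turn (within 12 degrees) from how it was nested, rests with its lugs on its bin's ledges: underside 58 to 70 mm above the bin's underside, centred within 22 mm, level within 3.4 degrees, at rest and released; its bin stands upright within 50 mm of where it was (z of tray in the frame of bin between 0.058 and 0.07 m and horizontal distance between tray and bin below 0.022 m and x of tray_plain_end in the frame of bin below -0.06 m and angle between the x axis of tray and the x axis of bin, either way round below 0.21 rad and angle between each of tray, bin's own z axis and vertical below 0.06 rad and contact force between tray and bin above 1 N and linear speed of tray below 0.02 m/s and distance of bin from where it was at the start of the episode below 0.05 m); the robot touches nothing.
It fails at once if the other, already stacked tray is moved by more than 20 mm (distance of other_tray from where it was at the start of the episode above 0.02 m).
It fails at once if the tray is dropped (falls unheld faster than 0.6 m/s, about 20 mm of free fall) (linear speed of tray above 0.6 m/s and contact force between the fingers and tray below 0.2 N).
It also fails if it takes over 40 s, if anything falls off the work surface, if the arm or the gripper's body presses on something with over 40 N, if the wrist force passes 120 N, or if a joint passes its speed limit or range.

## Working session

There is one attempt and no reset: what is moved stays moved. The work goes in short steps, Python scripts to look and compute and a shell command to move; the robot and the scene stay as the last step left them, time stands still between calls to the robot, and variables do not carry over. Pictures are saved under pics/ and viewed, at most 10 in all, crops included, and the job is handed in when it is done.

```bash
mkdir -p pics; cat > h.py <<'E'
import numpy as np, cv2
from workcell import arm, viewer, job_done
from scipy.spatial.transform import Rotation as R
def cloud(c):
    d=c["depth"];v,u=np.indices(d.shape);K=np.array(c["mtx"])
    p=np.stack([(u-K[0,2])/K[0,0]*d,(v-K[1,2])/K[1,1]*d,d],-1)
    w=p@np.array(c["rotation"]).T+np.array(c["origin"]); w[d==0]=np.nan
    return w
E
python3 - <<'E'
from h import *
s=arm.state();print(s["time_s"],s["tcp_pos"],s["orientation"],s["width"])
for n in("top","side"):
    c=viewer.capture(n);cv2.imwrite(f"pics/{n}0.png",c["color"]);w=cloud(c)
    print(n,c["origin"],c["rotation"])
    np.save(n+"0.npy",w)
    for q in("tray","bin","other_tray"):
        for r in viewer.silhouettes(c,q):
            P=w[r["pixels"]];P=P[~np.isnan(P[:,0])]
            print(q,round(r["score"],2),r["rect"],len(P),np.median(P,0).round(3),np.percentile(P[:,2],[2,98]).round(3))
E
```

```text
0.0 [0.22444504 0.60967969 0.40353011] [ 1.75432469e-01  9.84490609e-01 -1.28119256e-03 -2.19956024e-04] 0.0854053820578854Traceback (most recent call last):
  File "<stdin>", line 4, in <module>
  File "h.py", line 7, in cloud
    w=p@np.array(c["rotation"]).T+np.array(c["origin"]); w[d==0]=np.nan
      ~^~~~~~~~~~~~~~~~~~~~~~~~~~
ValueError: matmul: Input operand 1 has a mismatch in its core dimension 0, with gufunc signature (n?,k),(k,m?)->(n?,m?) (size 4 is different from 3)
```

View pics/top0.png

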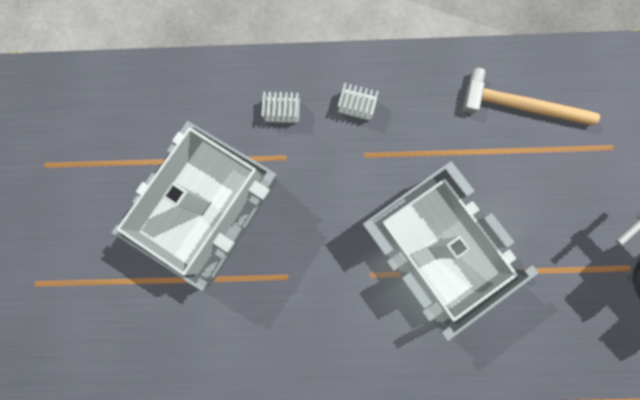

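The top view shows two tray/bin pairs. In the left one (post near 175,193) the lugs sit on the ledges. In the right one (post near 458,246) the tray has sunk. The camera rotation is a quaternion, so I'll fix that in the helper.

```bash
sed -i 's/np.array(c\["rotation"\]).T/R.from_quat(c["rotation"]).as_matrix().T/' h.py
python3 - <<'E'
from h import *
for n in("top","side"):
    c=viewer.capture(n);cv2.imwrite(f"pics/{n}1.png",c["color"]);w=cloud(c)
    print(n,np.round(c["origin"],3),np.round(c["rotation"],3))
    np.save(n+"0.npy",w)
    for q in("tray","bin","other_tray"):
        for i,r in enumerate(viewer.silhouettes(c,q)):
            np.save(f"m_{n}_{q}_{i}.npy",r["pixels"])
            P=w[r["pixels"]];P=P[~np.isnan(P[:,0])]
            print(q,i,round(r["score"],2),r["rect"],len(P),np.median(P,0).round(3),np.percentile(P[:,2],[2,98]).round(3))
# tops of posts + bin rims
w=np.load("top0.npy");z=w[...,2]
for lo,hi,nm in((.115,.135,"post low"),(.175,.195,"post high"),(.083,.097,"rim"),(.068,.08,"sunken wall")):
    m=((z>lo)&(z<hi)).astype(np.uint8)
    k,l,st,ce=cv2.connectedComponentsWithStats(m)
    for j in range(1,k):
        if st[j,4]>60:
            P=w[l==j];r=cv2.minAreaRect(P[:,:2].astype(np.float32)*1000)
            print(nm,st[j],P.mean(0).round(4),np.round(r[0],1),np.round(r[1],1),round(r[2],1))
E
```

```text
top [ 0.492 -0.008  0.768] [-0.695  0.715 -0.046  0.058]
tray 0 0.78 [381.6, 179.5, 134.7, 143.1] 10736 [ 0.499 -0.222  0.009] [0.004 0.124]
bin 0 0.78 [366.9, 162.0, 169.1, 177.7] 4515 [ 0.516 -0.22   0.081] [0.002 0.092]
other_tray 0 0.93 [118.7, 125.0, 149.0, 147.1] 11715 [0.595 0.237 0.07 ] [0.065 0.184]
side [0.444 0.55  0.793] [-0.143  0.932 -0.33   0.05 ]
tray 0 0.74 [338.0, 118.9, 101.9, 76.3] 4259 [ 0.497 -0.231  0.038] [0.004 0.122]
bin 0 0.64 [328.4, 110.2, 122.1, 91.9] 3445 [ 0.516 -0.161  0.063] [0.001 0.091]
other_tray 0 0.71 [212.9, 223.7, 142.9, 146.4] 11269 [0.593 0.234 0.076] [0.064 0.182]
post low [ 117  127  141  148 1918] [0.5956 0.2428 0.1274] [598.4 232.5] [140.  208.7] 55.9
post low [189 195  13  16  74] [0.5915 0.2204 0.1245] [591.8 220.9] [ 7.5 28.4] 67.6
post low [445 236  24  23 320] [ 0.5063 -0.2136  0.1239] [ 506.3 -214.9] [28.4 28.6] 32.5
post high [163 183  26  24 355] [0.5973 0.2301 0.1837] [598.2 231.7] [29.  27.9] 55.7
rim [180 121  96  67 469] [0.685  0.1634 0.0899] [686.5 177.7] [194.6  31.4] 56.7
rim [131 137  69 131 517] [0.6083 0.2893 0.0901] [
[... 890 characters left out ...]
480] [0.6073 0.2895 0.0732] [608.4 288.8] [ 99.3 231.8] 84.7
sunken wall [442 170  22  28  77] [ 0.6228 -0.2307  0.0742] [ 621.9 -231. ] [61.3  2.6] 32.9
sunken wall [382 179 135 142 940] [ 0.4987 -0.2249  0.0733] [ 506.5 -215.5] [208.4 139.2] 33.0
sunken wall [223 192  29  43  88] [0.5807 0.1609 0.0738] [579.5 161.6] [ 1.5 91.1] 55.9
sunken wall [199 200  15  16  71] [0.5905 0.2194 0.0716] [589.7 216.9] [15.7 34.6] 56.6
sunken wall [480 218  24  30  84] [ 0.5307 -0.2922  0.0746] [ 530.4 -292.3] [61.9  2.9] 31.7
sunken wall [196 244  21  30  62] [0.4983 0.2169 0.074 ] [499.1 216.5] [ 1.4 60.7] 56.0
sunken wall [451 269  75  62 232] [ 0.4144 -0.2809  0.074 ] [ 411.6 -278.1] [ 12.7 163.1] 38.0
```

View pics/side1.png

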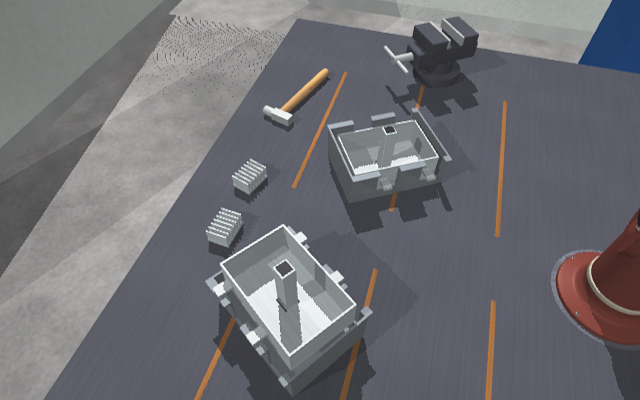

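The right tray is the sunken one: post at (0.506, -0.215), tray x axis at about 33.6°. The middle ledge segments put the bin centre at about (0.506, -0.211), with bin +x also towards 33.6°. I'll turn the tool so its y axis lies along tray x, then travel to the post in an arc.

```bash
python3 -m jog '[[[0,0,0],[0,0,0.105],0.0854],[[0,0,0],[0,0,0.105],0.0854],[[0,0,0],[0,0,0.105],0.0854],[[0,0,0],[0,0,0.105],0.0854],[[0,0,0],[0,0,0.105],0.0854],[[0,0,0],[0,0,0.105],0.0854]]'
python3 -m jog '[[[-0.0393,-0.0026,0],[0,0,0],0.0854],[[-0.0393,-0.0026,0],[0,0,0],0.0854],[[-0.0393,-0.0026,0],[0,0,0],0.0854],[[-0.0393,-0.0026,0],[0,0,0],0.0854],[[-0.0393,-0.0026,0],[0,0,0],0.0854],[[-0.0393,-0.0026,0],[0,0,0],0.0854]]'
python3 -m jog '[[[-0.0393,-0.0026,0],[0,0,0],0.0854],[[-0.0393,-0.0026,0],[0,0,0],0.0854],[[-0.0393,-0.0026,0],[0,0,0],0.0854],[[-0.0393,-0.0026,0],[0,0,0],0.0854],[[-0.0393,-0.0026,0],[0,0,0],0.0854],[[-0.0393,-0.0026,0],[0,0,0],0.0854],[[0,0,0],[0,0,0],0.0854],[[0,0,0],[0,0,0],0.0854]]'
```

```text
time_s: 0.95
tcp_pos: [0.2245, 0.61, 0.4047]
orientation: [0.474, 0.881, -0.0, -0.0]
wrist_force: [0.8, 0.5, 0.0]
width: 0.0851
gripper_force: 0.0
time_s: 1.45
tcp_pos: [0.343, 0.4034, 0.405]
orientation: [0.472, 0.882, 0.0, 0.0]
wrist_force: [0.8, 1.0, -0.2]
width: 0.0854
gripper_force: 0.0
time_s: 2.12
tcp_pos: [0.4615, 0.1974, 0.405]
orientation: [0.475, 0.88, -0.0, 0.001]
wrist_force: [-0.5, 0.3, -0.3]
width: 0.0852
gripper_force: 0.0
```

```bash
python3 -m jog '[[[-0.0335,-0.0172,0],[0,0,0],0.0854],[[-0.0335,-0.0172,0],[0,0,0],0.0854],[[-0.0335,-0.0172,0],[0,0,0],0.0854],[[-0.0335,-0.0172,0],[0,0,0],0.0854],[[-0.0335,-0.0172,0],[0,0,0],0.0854],[[-0.0335,-0.0172,0],[0,0,0],0.0854]]'
python3 -m jog '[[[-0.0335,-0.0172,0],[0,0,0],0.0854],[[-0.0335,-0.0172,0],[0,0,0],0.0854],[[-0.0335,-0.0172,0],[0,0,0],0.0854],[[-0.0335,-0.0172,0],[0,0,0],0.0854],[[-0.0335,-0.0172,0],[0,0,0],0.0854],[[0,0,0],[0,0,0],0.0854],[[0,0,0],[0,0,0],0.0854]]'
python3 - <<'E'
from h import *
s=arm.state();print(s["tcp_pos"],s["q"]);Q=R.from_quat(s["orientation"]);print(Q.inv().apply(np.array([.5063,-.2150,.257])-s["tcp_pos"]).round(4), Q.as_matrix().round(3))
E
```

```text
time_s: 2.62
tcp_pos: [0.4859, -0.0239, 0.4049]
orientation: [0.47, 0.883, 0.001, -0.0]
wrist_force: [1.6, -0.8, -0.1]
width: 0.0852
gripper_force: 0.0
time_s: 3.2
tcp_pos: [0.5074, -0.2124, 0.4045]
orientation: [0.473, 0.881, -0.0, 0.0]
wrist_force: [0.1, 0.9, -0.5]
width: 0.0855
gripper_force: 0.0
[ 0.5073631  -0.21236564  0.40453639] [ 0.16521926  0.46979648  0.28814931  1.72401025 -0.15626139  0.97019012
  1.09762539]
[-0.0016 -0.0023  0.1475] [[-0.552  0.834 -0.   ]
 [ 0.834  0.552 -0.   ]
 [-0.    -0.    -1.   ]]
```

```bash
python3 -m jog '[[[-0.0016,-0.0023,0.028],[0,0,0],0.0854],[[0,0,0.028],[0,0,0],0.0854],[[0,0,0.028],[0,0,0],0.0854],[[0,0,0.023],[0,0,0],0.0854],[[0,0,0.02],[0,0,0],0.0854],[[0,0,0.02],[0,0,0],0.0854],[[0,0,0],[0,0,0],0.0854]]'
python3 -m jog '[[[0,0,0],[0,0,0],0.02],[[0,0,0],[0,0,0],0.02],[[0,0,0],[0,0,0],0.02],[[0,0,0],[0,0,0],0.02],[[0,0,0],[0,0,0],0.02],[[0,0,0],[0,0,0],0.02],[[0,0,0],[0,0,0],0.02],[[0,0,0],[0,0,0],0.02]]'
```

```text
time_s: 3.78
tcp_pos: [0.5058, -0.2099, 0.2541]
orientation: [0.47, 0.883, 0.001, -0.004]
wrist_force: [-1.0, 2.0, 0.2]
width: 0.0855
gripper_force: 0.0
time_s: 4.45
tcp_pos: [0.5066, -0.2141, 0.2591]
orientation: [0.472, 0.882, 0.0, 0.001]
wrist_force: [-0.2, 2.1, 6.6]
width: 0.0274
gripper_force: 60.7
```

```bash
python3 -m jog '[[[0,0,-0.006],[0,0,0],0.02],[[0,0,-0.01],[0,0,0],0.02],[[0,0,-0.015],[0,0,0],0.02],[[0,0,-0.015],[0,0,0],0.02],[[0,0,-0.02],[0,0,0],0.02],[[0,0,-0.02],[0,0,0],0.02],[[0,0,-0.02],[0,0,0],0.02],[[0,0,-0.02],[0,0,0],0.02]]'
python3 -m jog '[[[0,0,-0.008],[0,0,0],0.02],[[0,0,0],[0,0,0],0.02],[[0,0,0],[0,0,0],0.02]]'
python3 - <<'E'
from h import *
c=viewer.capture("top");cv2.imwrite("pics/top2.png",c["color"]);c=viewer.capture("side");cv2.imwrite("pics/side2.png",c["color"])
w=cloud(c);m=viewer.silhouettes(c,"tray")
for r in m:
    P=w[r["pixels"]];print(r["score"],np.nanpercentile(P,[1,50,99],0).round(3))
E
```

```text
time_s: 5.12
tcp_pos: [0.5054, -0.2136, 0.3844]
orientation: [0.472, 0.882, -0.0, -0.001]
wrist_force: [0.4, -0.2, -4.9]
width: 0.0272
gripper_force: 59.5
time_s: 5.37
tcp_pos: [0.5057, -0.2136, 0.3912]
orientation: [0.472, 0.882, -0.0, -0.001]
wrist_force: [-0.3, 0.0, -5.1]
width: 0.0273
gripper_force: 59.7
0.75 [[ 0.384 -0.322  0.136]
 [ 0.499 -0.204  0.171]
 [ 0.622 -0.101  0.254]]
```

View pics/side2.png

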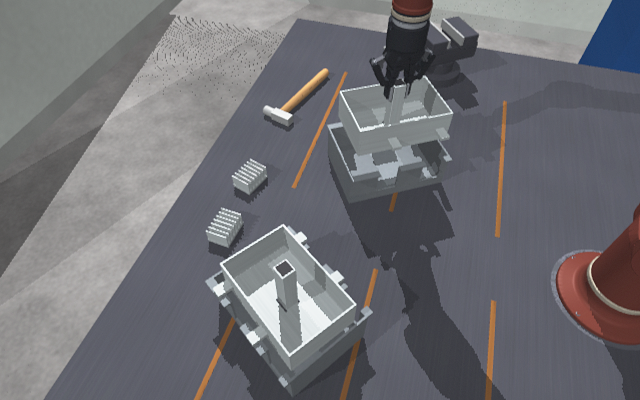

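The side view shows the tray hanging level from the gripper above its empty bin (tray near 397,110, bin near 390,160). Next is the half turn.

```bash
python3 -m jog '[[[0,0,0],[0,0,0.06],0.02],[[0,0,0],[0,0,0.11],0.02],[[0,0,0],[0,0,0.11],0.02],[[0,0,0],[0,0,0.11],0.02],[[0,0,0],[0,0,0.11],0.02],[[0,0,0],[0,0,0.11],0.02],[[0,0,0],[0,0,0.11],0.02],[[0,0,0],[0,0,0.11],0.02]]'
python3 -m jog '[[[0,0,0],[0,0,0.11],0.02],[[0,0,0],[0,0,0.11],0.02],[[0,0,0],[0,0,0.11],0.02],[[0,0,0],[0,0,0.11],0.02],[[0,0,0],[0,0,0.11],0.02],[[0,0,0],[0,0,0.11],0.02],[[0,0,0],[0,0,0.11],0.02],[[0,0,0],[0,0,0.11],0.02]]'
python3 -m jog '[[[0,0,0],[0,0,0.11],0.02],[[0,0,0],[0,0,0.11],0.02],[[0,0,0],[0,0,0.11],0.02],[[0,0,0],[0,0,0.11],0.02],[[0,0,0],[0,0,0.11],0.02],[[0,0,0],[0,0,0.11],0.02],[[0,0,0],[0,0,0.11],0.02],[[0,0,0],[0,0,0.11],0.02]]'
python3 -m jog '[[[0,0,0],[0,0,0.11],0.02],[[0,0,0],[0,0,0.11],0.02],[[0,0,0],[0,0,0.11],0.02],[[0,0,0],[0,0,0.11],0.02],[[0,0,0],[0,0,0.11],0.02],[[0,0,0],[0,0,0],0.02],[[0,0,0],[0,0,0],0.02],[[0,0,0],[0,0,0],0.02]]'
python3 - <<'E'
from h import *
s=arm.state();Q=R.from_quat(s["orientation"]);M=Q.as_matrix();print(s["tcp_pos"],s["q"],np.degrees(np.arctan2(M[1,1],M[0,1])),M.round(3))
c=viewer.capture("top");cv2.imwrite("pics/top3.png",c["color"]);w=cloud(c);z=w[...,2]
roi=(abs(w[...,0]-.506)<.2)&(abs(w[...,1]+.21)<.2)
for lo,hi,n in((.084,.096,"rim"),(.185,.215,"wall")):
    k,l,st,ce=cv2.connectedComponentsWithStats(((z>lo)&(z<hi)&roi).astype(np.uint8))
    for j in range(1,k):
        if st[j,4]>60:
            P=w[l==j];r=cv2.minAreaRect(P[:,:2].astype(np.float32)*1000)
            print(n,st[j],np.round(r[0],1),np.round(r[1],1),round(r[2],1),np.percentile(P[:,2],[5,50,95]).round(4))
E
```

```text
time_s: 6.18
tcp_pos: [0.5061, -0.2136, 0.3904]
orientation: [0.789, 0.615, -0.001, -0.001]
wrist_force: [0.3, 0.0, -4.6]
width: 0.0272
gripper_force: 59.5
time_s: 6.85
tcp_pos: [0.5062, -0.2134, 0.3904]
orientation: [0.975, 0.22, -0.001, -0.001]
wrist_force: [-0.2, 0.7, -4.7]
width: 0.0273
gripper_force: 59.5
time_s: 7.52
tcp_pos: [0.5063, -0.2132, 0.3904]
orientation: [0.976, -0.216, -0.001, -0.0]
wrist_force: [0.4, 0.9, -4.8]
width: 0.0272
gripper_force: 59.5
time_s: 8.18
tcp_pos: [0.5063, -0.2136, 0.391]
orientation: [0.883, -0.47, -0.001, 0.0]
wrist_force: [-1.2, -0.5, -4.8]
width: 0.0276
gripper_force: 59.6
[ 0.50632065 -0.21357793  0.39103079] [-0.29604781  0.73076701  1.16532105  1.7563946  -0.73061744  1.16452017
 -1.45589646] -146.04881489449647 [[ 0.558 -0.83  -0.001]
 [-0.83  -0.558  0.001]
 [-0.001  0.001 -1.   ]]
rim [363 162  94  93 609] [ 578.9 -162.6] [ 65.8 194.3] 33.9 [0.0878 0.0901 0.0919]
rim [402 272  26  36 309] [ 436.1 -150.6] [62.2 16. ] 33.0 [0.088  0.09   0.0917]
wall [ 391  162  115  138 1098] [ 530.2 -196.3] [148.9 139.3] 33.5 [0.1874 0.2045 0.2073]
wall [457 239  17  20 129] [ 501.4 -200.2] [28.3 10.4] 8.4 [0.187  0.1997 0.2129]
```

View pics/top3.png

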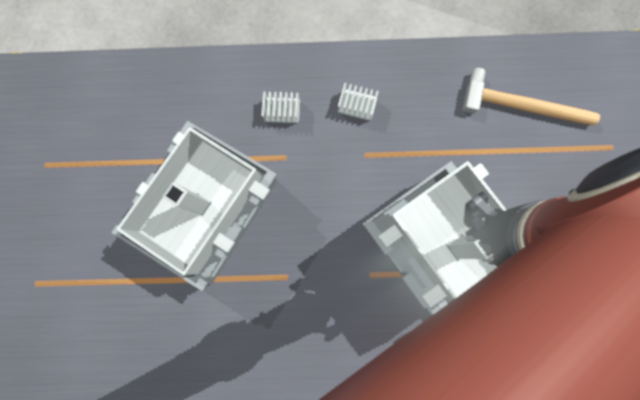

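Top view: the tray (near 440,240) has been turned half a turn and its lug sits over the bin end at (480,172). The bin has not moved, and the tray is centred within about 2 mm. I'll lower it.

```bash
python3 -m jog '[[[0,0,0.008],[0,0,0],0.02],[[0,0,0.014],[0,0,0],0.02],[[0,0,0.014],[0,0,0],0.02],[[0,0,0.012],[0,0,0],0.02],[[0,0,0.008],[0,0,0],0.02],[[0,0,0.006],[0,0,0],0.02],[[0,0,0.003],[0,0,0],0.02],[[0,0,0],[0,0,0],0.02]]'
python3 -m jog '[[[0,0,0.002],[0,0,0],0.02],[[0,0,0.001],[0,0,0],0.02],[[0,0,0],[0,0,0],0.02],[[0,0,0],[0,0,0],0.02]]'
```

```text
time_s: 8.9
tcp_pos: [0.5062, -0.2139, 0.3262]
orientation: [0.882, -0.471, -0.0, 0.0]
wrist_force: [-0.2, 0.1, -4.2]
width: 0.0274
gripper_force: 59.5
time_s: 9.23
tcp_pos: [0.5062, -0.214, 0.324]
orientation: [0.882, -0.471, 0.0, -0.0]
wrist_force: [0.1, 0.4, -5.6]
width: 0.0272
gripper_force: 59.5
```

```bash
python3 -m jog '[[[0,0,0.001],[0,0,0],0.02],[[0,0,0.001],[0,0,0],0.02],[[0,0,0.001],[0,0,0],0.02],[[0,0,0],[0,0,0],0.02]]'
python3 -m jog '[[[0,0,0.001],[0,0,0],0.02],[[0,0,0.001],[0,0,0],0.02],[[0,0,0],[0,0,0],0.02]]'
```

```text
time_s: 9.57
tcp_pos: [0.5061, -0.2138, 0.3205]
orientation: [0.882, -0.471, -0.0, 0.0]
wrist_force: [0.6, 1.2, -5.0]
width: 0.0272
gripper_force: 59.5
time_s: 9.82
tcp_pos: [0.5062, -0.214, 0.3191]
orientation: [0.882, -0.471, 0.0, -0.0]
wrist_force: [-0.7, 0.0, -1.5]
width: 0.0273
gripper_force: 59.9
```

Contact: the wrist load fell from 5 N to 1.5 N at the expected height. One more millimetre down before letting go.

```bash
python3 -m jog '[[[0,0,0.001],[0,0,0],0.02],[[0,0,0],[0,0,0],0.02],[[0,0,0],[0,0,0],0.02]]'
python3 - <<'E'
from h import *
c=viewer.capture("side");cv2.imwrite("pics/side4.png",c["color"][80:280,260:500].repeat(3,0).repeat(3,1)[:600,:720])
E
```

```text
time_s: 10.07
tcp_pos: [0.5061, -0.2141, 0.3191]
orientation: [0.882, -0.471, 0.0, -0.0]
wrist_force: [-1.3, 2.8, 4.7]
width: 0.0273
gripper_force: 60.9
```

View pics/side4.png

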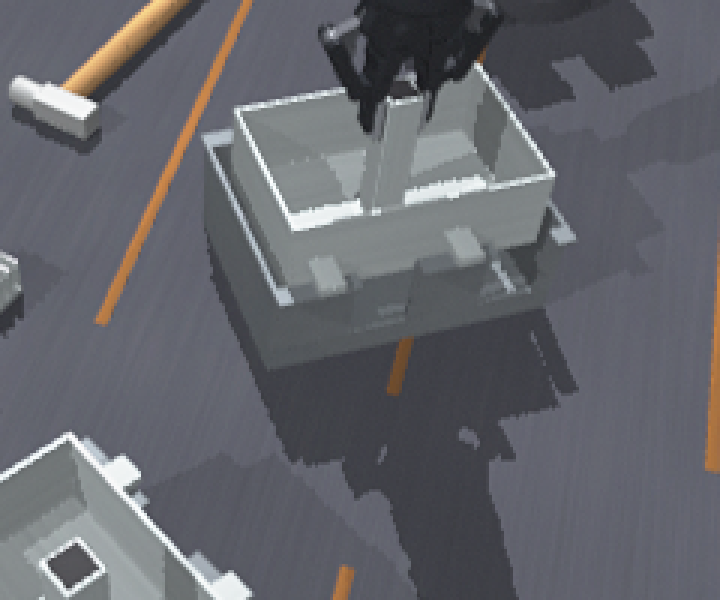

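The crop shows the tray level, with its lugs (325,275 and 465,245) resting on the ledges clear of the slots. I'll open the gripper, then rise.

```bash
python3 -m jog '[[[0,0,0],[0,0,0],0.04],[[0,0,0],[0,0,0],0.06],[[0,0,0],[0,0,0],0.0854],[[0,0,0],[0,0,0],0.0854],[[0,0,0],[0,0,0],0.0854],[[0,0,0],[0,0,0],0.0854],[[0,0,0],[0,0,0],0.0854]]'
python3 -m jog '[[[0,0,-0.01],[0,0,0],0.0854],[[0,0,-0.02],[0,0,0],0.0854],[[0,0,-0.025],[0,0,0],0.0854],[[0,0,-0.025],[0,0,0],0.0854],[[0,0,-0.02],[0,0,0],0.0854],[[0,0,-0.01],[0,0,0],0.0854],[[0,0,0],[0,0,0],0.0854],[[0,0,0],[0,0,0],0.0854]]'
python3 - <<'E'
from h import *
c=viewer.capture("side");w=cloud(c);cv2.imwrite("pics/side5.png",c["color"][80:280,260:500].repeat(3,0).repeat(3,1))
c2=viewer.capture("top");w2=cloud(c2)
P=np.r_[w.reshape(-1,3),w2.reshape(-1,3)];P=P[(abs(P[:,0]-.506)<.14)&(abs(P[:,1]+.212)<.14)]
for lo,hi,n in((.127,.141,"wall"),(.086,.095,"rim"),(.18,.19,"post")):
    q=P[(P[:,2]>lo)&(P[:,2]<hi)];r=cv2.minAreaRect(q[:,:2].astype(np.float32)*1000);A=np.c_[q[:,:2],np.ones(len(q))]
    print(n,len(q),np.round(r[0],1),np.round(r[1],1),round(r[2],1),np.median(q[:,2]).round(4),np.linalg.lstsq(A,q[:,2],rcond=None)[0].round(3))
E
```

```text
time_s: 10.7
tcp_pos: [0.5062, -0.214, 0.3177]
orientation: [0.882, -0.471, 0.0, 0.0]
wrist_force: [0.2, 0.3, 0.2]
width: 0.0854
gripper_force: 0.0
time_s: 11.37
tcp_pos: [0.5061, -0.2137, 0.4276]
orientation: [0.882, -0.471, -0.0, -0.0]
wrist_force: [-0.2, 0.5, 0.6]
width: 0.0854
gripper_force: 0.0
wall 1559 [ 505.1 -212.2] [210.4 142.3] 33.6 0.1329 [0.001 0.006 0.133]
rim 2181 [ 505.3 -210.4] [242.7 197.7] 34.2 0.09 [-0.001 -0.002  0.09 ]
post 479 [ 505.4 -212. ] [28.5 30.7] 33.5 0.1844 [-0.001 -0.022  0.18 ]
```

View pics/side5.png

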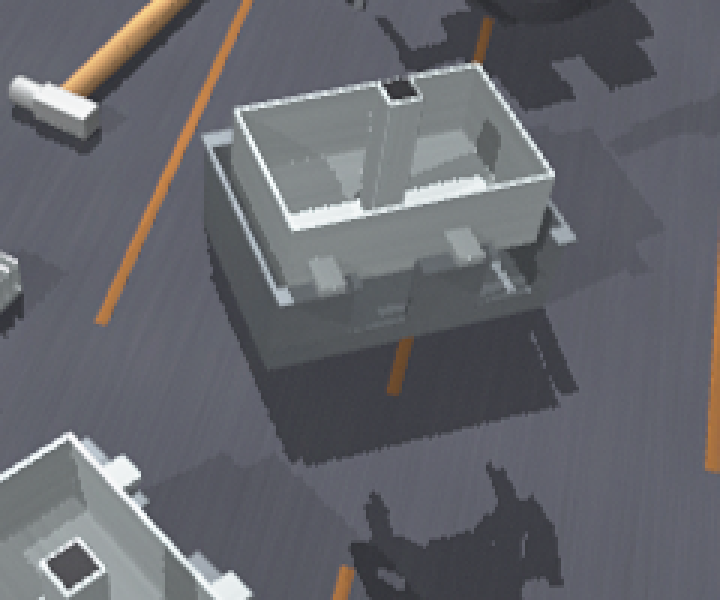

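The gripper is clear and the tray sits level on the ledges: wall top at 133 mm, centred within 2 mm, yaw within 1° of the bin. Both lugs (325,275 and 465,245) are on the rim.

```bash
python3 -c "
from workcell import job_done
print(job_done())"
```

```text
the job is handed in; nothing more can be done
None
```

The sunken tray was lifted out, turned half a turn and set down with its lugs on its own bin's ledges, level, released and centred within about 2 mm; neither its bin nor the other pair was disturbed, and the job is handed in (no verdict was returned).

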